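# Feed the sliding microtome five clicks and hold the lever

## Robot

A 6-joint arm with a two-finger parallel gripper is mounted at the origin on the work surface. World frame = base frame: x ahead of the robot, y to its left, z up, the work surface at z = 0. Lengths are in m, angles in rad, forces in N, time in s.
With the tool pointing down it reaches from about 0.25 to 0.725 m from the base axis. Payload 4 kg.
Tool frame: the origin (TCP) lies midway between the tips of the shut fingers; the grasp point (between the pads) lies 19 mm behind it; z points along the fingers, y is the direction in which the jaws open and shut (so a half turn about z gives the same grasp; the last joint's range is limited). The gripper opens to 85 mm and grips with 20 to 120 N. Pads are 22 mm wide; open, the fingers measure 114 mm over their backs; the gripper's body (76 mm by 85 mm) begins 54 mm behind the grasp point. The pads swing forward as they close: fully open they stand 13 mm farther back than shut.
Start: joints at [1.114, 0.241, 0.005, 1.335, 0, 1.571], TCP at [0.221, 0.449, 0.231] pointing down, gripper open.
Joint ranges: [-2.72, 2.72], [-1.05, 1.87], [-1.09, 1.28], [-1.99, 2.15], [-1.42, 1.44], [-3.14, 3.14]. Speed limits (rad/s): [2.79, 2.79, 3.14, 3.14, 3.14, 3.14].

## Interface

Orientations are given as a unit quaternion [x, y, z, w].
In Python, from workcell import get_obs, camera, camera_model, job_done, masks_of gives the robot as it stands.
- The arm moves only by the tool jog_arm, never from a script. Its argument "deltas" is a list that holds one entry, the list of rows, each a list of 7 numbers: the shift along the tool's x, y, z in mm, then the turn, a rotation vector about the tool's x, y, z in degrees, then the finger opening in mm, from 0 to 85.4. A call has 1 to 5 rows; each row shifts and turns the pose as measured when the row begins, along the tool's axes as they then stand; what a row does not reach is not made up. A row lasts 1/10 s, in which the tool goes at most 50 mm and 8.59 degrees, less where a joint would pass 70% of its speed; a pose out of reach is approached as far as the arm can. A call with a gripper value outside its range is refused whole. The fingers move at their own pace and stop on an object; the grip force is fixed at half the most. Time passes only in rows, so rows that do not move let the fingers close. It gives the time, the measured TCP pose, the force and the opening at its end, in the units of the state.
- get_obs(): the state, without advancing time (a new reading comes with each control period).
- camera(name): name is "scene" or "top"; returns the picture (480x640x3 uint8, red, green, blue); there is no depth.
- camera_model(name): a dict with "fovy" (degrees; the focal length in pixels is half the picture's height over the tangent of half this angle, whatever the lens; pixels are square), "cx", "cy" (the principal point, pixels), "pose" (4x4, takes a point from camera to world coordinates). Camera axes: x right, y down, z forward; pixel columns grow to the right and rows downward; lengths in m; the calibration is good to about 2 mm. A picture is of the moment at which its call begins. camera_model takes no time and is no camera call.
- job_done(): hands the job in, once; it reports no verdict.
Trained networks look in the newest picture that a camera, given by its name, has taken for a name from the list of things; names that differ only in an ending like _2 or _b are one class to them, and where a whole thing is asked for, a point or a joint stands for the part that bears it (a point fixed in the world has none). Each returns a list of dicts, best first, with "conf" (0 to 1); they miss things now and then, are a little off and sometimes report something else, mostly with a low value. They report only what shows in the picture. A call takes as long as a camera call.
- masks_of(target, camera): "pixels" (480x640 bool, what is visible of it) and "at" ([column, row] in pixels, amid what is visible of it).
The state is a dict: "clock": time; "joint_pos": joint angles; "joint_vel": joint speeds; "tau": joint torques, N m; "eef_pos": TCP position; "tool_rot": TCP orientation; "ft_force": force on the tool from outside, world axes, zero at the start; "ft_torque": the same for the moment, N m; "grip_width": finger opening in m.
Only numpy, scipy, OpenCV 4.12 (cv2) and the standard library are available. Lean on these libraries where they do the work, as an engineer would, in place of code of your own. Each camera call takes 0.05 s, during which the arm holds its last target. There are 200 camera calls.

## Task

The feed lever of the microtome has been left part-way along its stroke: take it by its upright knob and swing it all the way back until you feel it meet its rest stop. Then, in one forward stroke, feed the specimen by exactly five clicks of the ratchet, counted by feel, and finish still holding the knob there, past the fifth click and short of the sixth, ready for the knife to be drawn. Leave the knife carriage and the other things on the bench where they are.

Things in the scene. Friction and masses are not known exactly. Their poses are not given: they have to be found in the camera images.
- lever_knob: Upright black knob on the end of the feed lever, turning freely on its own pin; its yaw means nothing. 24 mm diameter. Origin at the centre of its underside, 105 mm above the bench; the full-width grip runs from 6 to 42 mm above it. The lever bar under it has its top 104 mm above the bench. Above the bar nothing stands within 60 mm of the knob's path.
- lever_pivot (a point): Point on the vertical axis of the feed lever, 96 mm above the bench. The knob's axis travels level on a circle of 150 mm radius about it, on the robot's side of the machine. Above the pivot the specimen clamp rises to 214 mm above the bench, within 45 mm of the axis.
- feed_lever (a joint): Angle of the feed lever (rad): 0 at the rest stop, 1.30 at the far stop, both hard. It grows forward, counterclockwise seen from above: the rest stop is at the left (+y) as seen from the robot, and forward moves the knob to the right (-y). At 0 it points 0.70 rad clockwise of the machine's -x axis. It stays where it is left. As found, too little stroke remains for five clicks.
- feed_wheel (a joint): Angle of the toothed wheel below the lever (rad), 0 as found; 40 teeth, 128 mm diameter. It turns forward only, 0.157 a click; it cannot be turned back, so a click too many cannot be undone. At rest after n clicks it reads n x 0.157; pressed on toward the next click, up to 0.13 more.
- driving_pawl: Small spring pawl under the lever bar; origin on the wheel's axis. Swinging back it slips over the teeth (under 5 N at the knob), the wheel standing still, until the lever meets the hard rest stop. Swinging forward from there, after about 0.07 rad of nearly free take-up (under 2 N), it bites and turns the wheel. Clicks lie 0.157 rad (23.6 mm at the knob) apart.
- holding_pawl: Strong spring pawl on the foot plate, left of the wheel; origin on the wheel's axis. It makes the clicks: swinging forward, the resistance at the knob climbs from about 3 N to 8 or 9 N and falls at once by 4 N or more. That fall is a click; up to 4 mm of free travel follow. The first click is felt at a lever angle of about 0.22 rad, the fifth at about 0.85.
- microtome: Sliding microtome, a white machine fixed on the bench: foot plate 400 x 380 mm (x, y), slideway bed on the right 165 mm high, specimen clamp on the left. Origin at the centre of its underside; its -x axis points out of its front, to the robot; the pivot lies at (-100, +75) mm in its frame. Near the lever's sweep only two stop posts rise to 108 mm, 95 mm from the pivot.
- knife_carriage (a joint): Position of the knife carriage on its slideway (m): 0 as found, parked at the far end; it grows as the carriage is drawn to the front. It carries a long knife, reaches 225 mm above the bench and stays at least 150 mm behind the pivot. To be left alone.
- forceps: Steel dissecting forceps, 127 mm long, lying flat; origin at the centre of its underside. A bystander, to be left where it is.
- cassette_a: White embedding cassette with a wax block, 40 x 28 x 16 mm, lying flat; origin at the centre of its underside. A bystander, to be left where it is.
- cassette_b: A second such cassette with a wax block; origin at the centre of its underside. A bystander, to be left where it is.
- dust_brush: Small brush for wax shavings, wooden handle, about 165 mm long and 9 mm high, lying flat; origin at the centre of its underside. A bystander, to be left where it is.
- notebook: Spiral-bound notebook with a pink cover, 148 x 205 x 12 mm, lying flat; origin at the centre of its underside. A bystander, to be left where it is.
- dropper_bottle: Green dropper bottle, 40 mm diameter, 87 mm tall, standing; origin at the centre of its underside. A bystander, to be left where it is.
- slide_box: Closed slide box, 87 x 172 x 36 mm; origin at the centre of its underside. A bystander, to be left where it is.
- petri_dish: Clear covered dish, 94 mm diameter, 16 mm high; origin at the centre of its underside. A bystander, to be left where it is.

How it is judged:
By the outcome, as a careful person would: the job done as asked, in the order asked, and still so for the second after the job is handed in, while the arm keeps its last pose, push and grip.
It also fails if it takes over 61 s, if anything falls off the work surface, if the arm or the gripper's body presses on something with over 40 N, if the wrist force passes 120 N, or if a joint passes its speed limit or range.

## Working session

There is one attempt and no reset: what is moved stays moved. The work goes in short steps, Python scripts to look and compute and a tool call to move; the robot and the scene stay as the last step left them, time stands still between calls to the robot, and variables do not carry over. Pictures are saved under pics/ and viewed, about 8 in all and at most 12, crops included, and the job is handed in when it is done.

Besides the shell and the picture viewer there is one more tool, called after ">>>" in YAML: its name, and indented under it one key for each argument. jog_arm: Moves the arm, as the interface text tells. Its arguments: {"type":"object","properties":{"deltas":{"type":"array"}},"required":["deltas"]}

```bash
mkdir -p pics; cat > h.py <<'E'
import numpy as np,cv2
from workcell import *
def ray(cam,uv):
    m=camera_model(cam);P=np.array(m["pose"]);f=240/np.tan(np.radians(m["fovy"])/2)
    d=P[:3,:3]@np.array([(uv[0]-m["cx"])/f,(uv[1]-m["cy"])/f,1]);return P[:3,3],d
def at_z(cam,uv,z):
    o,d=ray(cam,uv);return o+d*(z-o[2])/d[2]
def proj(cam,p):
    m=camera_model(cam);P=np.array(m["pose"]);f=240/np.tan(np.radians(m["fovy"])/2)
    q=P[:3,:3].T@(np.array(p)-P[:3,3]);return [m["cx"]+f*q[0]/q[2],m["cy"]+f*q[1]/q[2]]
def tri(u,v):
    a,d=ray("scene",u);b,e=ray("top",v);s=np.linalg.lstsq(np.c_[d,-e],b-a,rcond=None)[0]
    p,q=a+d*s[0],b+e*s[1];return (p+q)/2,np.linalg.norm(p-q)
E
python3 - <<'E'
from h import *
np.set_printoptions(precision=4,suppress=True)
ims=[]
for c in("scene","top"):
    im=camera(c);cv2.imwrite(f"pics/{c}0.png",im[:,:,::-1])
    print(c,camera_model(c))
    for t in("lever_knob","microtome","feed_lever","feed_wheel"):
        for r in masks_of(t,c)[:2]:
            ys,xs=np.nonzero(r["pixels"]);print(t,r["conf"],r["at"],xs.min(),xs.max(),ys.min(),ys.max())
o=get_obs();print({k:o[k] for k in("clock","eef_pos","tool_rot","ft_force","grip_width")})
E
```

```text
scene {'fovy': 47.72165953442688, 'cx': 314.8585722194905, 'cy': 239.4759824285226, 'pose': array([[-0.3671,  0.589 , -0.7199,  1.6117],
       [ 0.9301,  0.2399, -0.278 ,  0.3432],
       [ 0.009 , -0.7717, -0.6359,  1.0036],
       [ 0.    ,  0.    ,  0.    ,  1.    ]])}
lever_knob 0.69 [317.9, 207.9] 313 321 200 216
microtome 0.65 [246.1, 280.6] 132 348 193 372
feed_lever 0.83 [313.1, 225.0] 297 320 201 253
feed_wheel 0.67 [310.5, 255.8] 298 320 239 269
top {'fovy': 57.22341813249717, 'cx': 318.92437895420704, 'cy': 241.79877114220858, 'pose': array([[ 0.0172, -0.9897,  0.142 ,  0.4521],
       [-0.9999, -0.0167,  0.0041, -0.0453],
       [-0.0016, -0.142 , -0.9899,  1.2574],
       [ 0.    ,  0.    ,  0.    ,  1.    ]])}
lever_knob 0.59 [472.3, 247.1] 456 489 230 262
lever_knob 0.49 [331.8, 288.8] 329 337 284 293
microtome 0.79 [365.3, 202.8] 292 457 120 293
feed_lever 0.58 [331.3, 274.0] 329 337 245 292
feed_wheel 0.68 [327.9, 239.7] 312 356 213 255
{'clock': 0.5, 'eef_pos': array([0.2205, 0.4487, 0.2312]), 'tool_rot': array([ 0.2264,  0.974 , -0.0001, -0.    ]), 'ft_force': array([-0.357 , -0.8025, -0.3088]), 'grip_width': 0.08554607756651718}
```

```bash
python3 - <<'E'
import cv2,numpy as np
a=cv2.imread("pics/scene0.png")[170:400,110:410];b=cv2.imread("pics/top0.png")[100:330,250:550]
cv2.imwrite("pics/c0.png",np.vstack([cv2.resize(np.hstack([a,b]),(800,307),interpolation=cv2.INTER_CUBIC)]))
E
python3 - <<'E'
from h import *
print(tri([317.9,207.9],[331.8,288.8]),at_z("top",[331.8,288.8],.15),at_z("scene",[317.9,207.9],.128))
E
```

```text
(array([ 0.49410339, -0.07790123,  0.13085086]), np.float64(0.00495392583507966)) [ 0.49258602 -0.0750471   0.15      ] [ 0.4911507 -0.0816669  0.128    ]
```

View pics/top0.png

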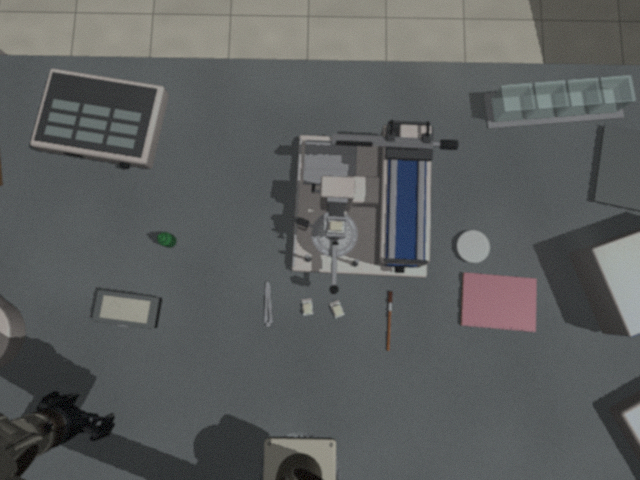

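View pics/scene0.png

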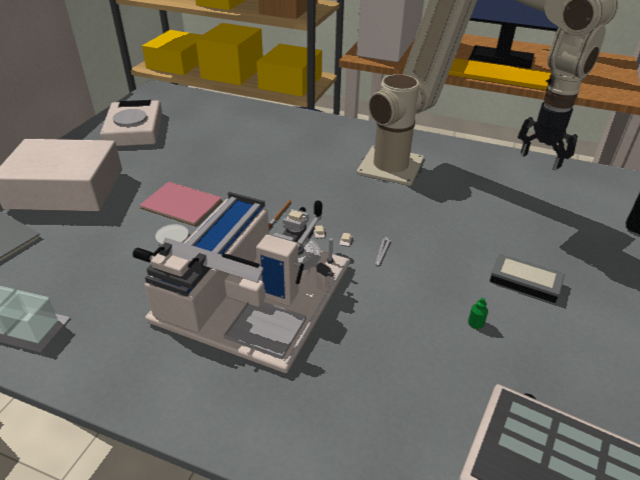

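```bash
python3 - <<'E'
import cv2,numpy as np
a=cv2.imread("pics/scene0.png")[180:380,130:370];b=cv2.imread("pics/top0.png")[125:305,280:440]
cv2.imwrite("pics/c1.png",np.hstack([cv2.resize(a,(420,350),interpolation=cv2.INTER_CUBIC),cv2.resize(b,(373,420),interpolation=cv2.INTER_CUBIC)[:350] if 0 else cv2.resize(b,(311,350),interpolation=cv2.INTER_CUBIC)]))
from h import *
np.set_printoptions(precision=4,suppress=True)
for r in masks_of("lever_knob","top"):
    ys,xs=np.nonzero(r["pixels"]);print(r["conf"],xs.mean(),ys.mean(),xs.min(),xs.max(),ys.min(),ys.max(),len(xs))
r=masks_of("microtome","top")[0]
print(cv2.minAreaRect(np.argwhere(r["pixels"])[:,::-1].astype(np.float32)))
for p in([293,270],[427,276],[298,137],[334,289]):print(p,at_z("top",p,.015),at_z("top",p,.14))
for r in masks_of("lever_knob","scene")[:1]:
    ys,xs=np.nonzero(r["pixels"]);print(xs.mean(),ys.mean())
E
```

```text
0.59 472.2194285714286 246.112 456 489 230 262 875
0.49 332.8285714285714 288.6142857142857 329 337 284 293 70
((373.27679443359375, 206.91705322265625), (158.95712280273438, 177.35557556152344), 3.8785247802734375)
[293, 270] [0.5485 0.0317 0.015 ] [0.5388 0.0239 0.14  ]
[427, 276] [ 0.538  -0.3466  0.015 ] [ 0.5294 -0.3163  0.14  ]
[298, 137] [0.9419 0.0269 0.015 ] [0.8927 0.0197 0.14  ]
[334, 289] [ 0.4971 -0.0849  0.015 ] [ 0.4925 -0.0809  0.14  ]
317.1162790697674 207.89922480620154
```

View pics/c1.png

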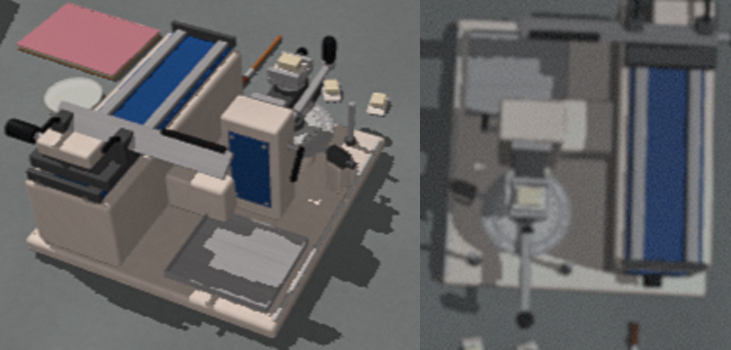

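>>> jog_arm:
  deltas:
    - [[0,0,0,0,0,-6.5,85],[0,0,0,0,0,-6.5,85],[0,0,0,0,0,-6.5,85],[0,0,0,0,0,-6.5,85],[0,0,0,0,0,0,85]]

```text
clock: 1.15
eef_pos: [0.2206, 0.4488, 0.2315]
tool_rot: [-0.007, 1.0, 0.0, 0.0]
ft_force: [-0.3, 0.9, 0.7]
grip_width: 0.0849
```

```bash
cat > s.py <<'E'
from h import *
from scipy.spatial.transform import Rotation as R
np.set_printoptions(precision=4,suppress=True)
o=get_obs();M=R.from_quat(o["tool_rot"]).as_matrix()
print(o["clock"],o["eef_pos"],o["joint_pos"],"F",o["ft_force"],"w",o["grip_width"]);print(M)
import sys
if len(sys.argv)>3:
    d=np.array([float(v) for v in sys.argv[1:4]])-o["eef_pos"];print("tool mm",1000*M.T@d)
E
python3 s.py .4935 -.0745 .175
```

```text
1.15 [0.2206 0.4488 0.2315] [ 1.114   0.2403  0.0051  1.3352 -0.      1.0997] F [-0.252   0.8819  0.6779] w 0.08490556952339345
[[-0.9999 -0.0143  0.0002]
 [-0.0143  0.9999  0.0003]
 [-0.0002  0.0003 -1.    ]]
tool mm [-265.437  -527.1338   56.3852]
```

>>> jog_arm:
  deltas:
    - [[-19,-37.5,0,0,0,0,85],[-19,-37.5,0,0,0,0,85],[-19,-37.5,0,0,0,0,85],[-19,-37.5,0,0,0,0,85],[-19,-37.5,0,0,0,0,85]]

```text
clock: 1.65
eef_pos: [0.319, 0.2617, 0.2307]
tool_rot: [-0.006, 1.0, 0.002, 0.001]
ft_force: [1.0, 1.2, 0.2]
grip_width: 0.0848
```

>>> jog_arm:
  deltas:
    - [[-19,-37.5,0,0,0,0,85],[-19,-37.5,0,0,0,0,85],[-19,-37.5,0,0,0,0,85],[-19,-37.5,0,0,0,0,85],[-19,-37.5,0,0,0,0,85]]

```text
clock: 2.15
eef_pos: [0.4184, 0.0671, 0.2318]
tool_rot: [0.0, 1.0, 0.002, 0.003]
ft_force: [0.5, 0.6, 0.4]
grip_width: 0.0849
```

>>> jog_arm:
  deltas:
    - [[-18,-35,0,0,0,0,85],[-18,-35,0,0,0,0,85],[-18,-35,0,0,0,0,85],[0,0,0,0,0,0,85]]

```text
clock: 2.55
eef_pos: [0.4757, -0.0473, 0.2323]
tool_rot: [0.009, 1.0, 0.002, 0.005]
ft_force: [-0.0, -0.5, 0.6]
grip_width: 0.0855
```

```bash
python3 s.py .4935 -.0745 .175
```

```text
2.55 [ 0.4757 -0.0473  0.2323] [-0.1024  0.1888 -0.0586  1.3136  0.005  -0.0836] F [-0.0052 -0.4557  0.6189] w 0.08548632031230899
[[-0.9998  0.0187  0.0103]
 [ 0.0187  0.9998  0.004 ]
 [-0.0102  0.0042 -0.9999]]
tool mm [-17.7709 -27.0671  57.3395]
```

>>> jog_arm:
  deltas:
    - [[-9,-13.5,20,0.24,0.58,0,85],[-9,-13.5,20,0,0,0,85],[0,0,15,0,0,0,85],[0,0,0,0,0,0,85]]

```text
clock: 2.95
eef_pos: [0.4941, -0.0754, 0.1764]
tool_rot: [0.015, 1.0, 0.001, 0.001]
ft_force: [-0.5, 0.1, -0.6]
grip_width: 0.0853
```

```bash
python3 s.py .4935 -.0745 .113; python3 - <<'E'
from h import *
a=camera("scene")[170:270,250:390,::-1];b=camera("top")[210:310,260:400,::-1]
cv2.imwrite("pics/c2.png",cv2.resize(np.hstack([a,b]),(800,286),interpolation=cv2.INTER_CUBIC))
p=get_obs()["eef_pos"];print(proj("scene",p),proj("top",p))
for c in("scene","top"):
    for r in masks_of("lever_knob",c)[:2]:print(c,r["conf"],r["at"])
E
```

```text
2.95 [ 0.4941 -0.0754  0.1764] [-0.1523  0.2705 -0.1013  1.1979  0.0013 -0.1223] F [-0.4603  0.1178 -0.5609] w 0.08530584165252972
[[-0.9995  0.0301  0.0013]
 [ 0.0301  0.9995  0.0012]
 [-0.0013  0.0012 -1.    ]]
tool mm [ 0.7067  0.8544 63.4263]
[np.float64(319.73837926547964), np.float64(193.930143493874)] [np.float64(332.2912370569679), np.float64(287.20733554531085)]
scene 0.65 [318.2, 232.3]
scene 0.57 [318.9, 208.2]
```

View pics/c2.png

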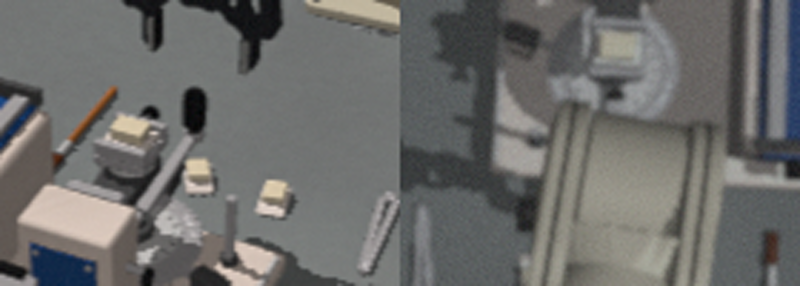

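>>> jog_arm:
  deltas:
    - [[1,0,20,0,0,0,85],[0,0,20,0,0,0,85],[0,0,15,0,0,0,85],[0,0,8,0,0,0,85],[0,0,0,0,0,0,85]]

```text
clock: 3.65
eef_pos: [0.5002, -0.0738, 0.1217]
tool_rot: [0.013, 1.0, -0.001, 0.011]
ft_force: [-0.8, 0.6, -0.3]
grip_width: 0.0849
```

>>> jog_arm:
  deltas:
    - [[0,0,0,0,0,0,50],[0,0,0,0,0,0,40],[0,0,0,0,0,0,35],[0,0,0,0,0,0,32]]

```text
clock: 4.05
eef_pos: [0.5024, -0.074, 0.1252]
tool_rot: [0.013, 1.0, -0.001, 0.013]
ft_force: [-0.7, -0.7, -1.3]
grip_width: 0.0324
```

>>> jog_arm:
  deltas:
    - [[0,0,0,0,0,0,28],[0,0,0,0,0,0,26],[0,0,0,0,0,0,24]]

```text
clock: 4.35
eef_pos: [0.5026, -0.0748, 0.1259]
tool_rot: [0.013, 1.0, -0.002, 0.014]
ft_force: [-0.5, -1.2, -0.7]
grip_width: 0.0241
```

```bash
python3 s.py; python3 - <<'E'
from h import *
a=camera("scene")[170:270,250:390,::-1]
cv2.imwrite("pics/c3.png",cv2.resize(a,(560,400),interpolation=cv2.INTER_CUBIC))
E
```

```text
4.35 [ 0.5026 -0.0748  0.1259] [-0.1476  0.3074 -0.1916  1.0439 -0.0003 -0.1206] F [-0.4735 -1.1653 -0.7153] w 0.024119666983411676
[[-0.9993  0.027   0.0277]
 [ 0.0269  0.9996 -0.0044]
 [-0.0278 -0.0036 -0.9996]]
```

View pics/c3.png

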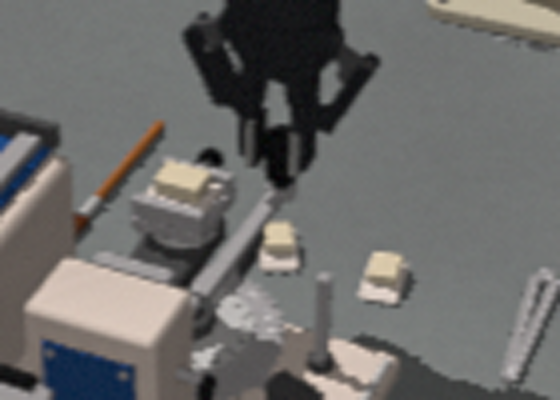

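>>> jog_arm:
  deltas:
    - [[0,0,0,0,0,0,45],[4,0,5,-0.1,0.8,0,45],[4,0,6,-0.1,0.8,0,45],[2,1,4,0,0,0,45]]

```text
clock: 4.8
eef_pos: [0.4927, -0.0727, 0.1099]
tool_rot: [0.013, 1.0, 0.001, -0.001]
ft_force: [0.2, 0.3, -0.0]
grip_width: 0.0447
```

```bash
python3 s.py .4935 -.0745 .112
```

```text
4.8 [ 0.4927 -0.0727  0.1099] [-0.1476  0.3264 -0.21    1.0359  0.0019 -0.1211] F [ 0.2452  0.3122 -0.002 ] w 0.04471895273257946
[[-0.9996  0.0265 -0.0012]
 [ 0.0265  0.9996  0.0021]
 [ 0.0013  0.002  -1.    ]]
tool mm [-0.8142 -1.7681 -2.0789]
```

>>> jog_arm:
  deltas:
    - [[0,0,-2,0,0,0,35],[0,0,0,0,0,0,30]]

```text
clock: 5.0
eef_pos: [0.4915, -0.0723, 0.1106]
tool_rot: [0.013, 1.0, 0.001, -0.002]
ft_force: [0.3, 0.2, 0.5]
grip_width: 0.0301
```

>>> jog_arm:
  deltas:
    - [[0,0,0,0,0,0,27],[0,0,0,0,0,0,24],[0,0,0,0,0,0,18]]

```text
clock: 5.3
eef_pos: [0.4914, -0.0728, 0.1109]
tool_rot: [0.013, 1.0, 0.001, -0.002]
ft_force: [-0.4, -0.6, -0.8]
grip_width: 0.0224
```

>>> jog_arm:
  deltas:
    - [[0,0,0,0,0,0,10],[0,0,0,0,0,0,5]]

```text
clock: 5.5
eef_pos: [0.4915, -0.0729, 0.1109]
tool_rot: [0.013, 1.0, 0.001, -0.002]
ft_force: [0.1, -0.4, 0.3]
grip_width: 0.0227
```

```bash
python3 s.py .4935 -.0745 .112
```

```text
5.5 [ 0.4915 -0.0729  0.1109] [-0.1477  0.3251 -0.2089  1.041   0.001  -0.1211] F [ 0.0576 -0.3769  0.2587] w 0.022657341019132998
[[-0.9996  0.0267 -0.004 ]
 [ 0.0266  0.9996  0.0016]
 [ 0.004   0.0015 -1.    ]]
tool mm [-2.0716 -1.5902 -1.0845]
```

>>> jog_arm:
  deltas:
    - [[-0.1,6,0,0,0,2.3,5],[-0.1,6,0,0,0,2.3,5]]

```text
clock: 5.7
eef_pos: [0.4924, -0.0627, 0.1109]
tool_rot: [0.056, 0.998, -0.001, -0.002]
ft_force: [0.1, -3.3, -0.3]
grip_width: 0.0223
```

>>> jog_arm:
  deltas:
    - [[-0.1,6,0,0,0,2.3,5],[-0.1,6,0,0,0,2.3,5],[-0.1,6,0,0,0,2.3,5]]

```text
clock: 6.0
eef_pos: [0.4956, -0.0461, 0.1109]
tool_rot: [0.119, 0.993, -0.003, -0.001]
ft_force: [-0.3, -2.5, -0.4]
grip_width: 0.0229
```

```bash
python3 s.py
```

```text
6.0 [ 0.4956 -0.0461  0.1109] [-0.0894  0.3259 -0.2079  1.04   -0.0054  0.1499] F [-0.2956 -2.5088 -0.3891] w 0.022881662312442257
[[-0.9715  0.237  -0.0034]
 [ 0.237   0.9715 -0.0052]
 [ 0.0021 -0.0058 -1.    ]]
```

>>> jog_arm:
  deltas:
    - [[0,6,0,0,0,1.8,5],[-0.1,6,0,0,0,1.9,5],[-0.1,6,0,0,0,2.0,5],[-0.1,6,0,0,0,2.0,5],[-0.1,6,0,0,0,2.0,5]]

```text
clock: 6.5
eef_pos: [0.505, -0.0192, 0.1109]
tool_rot: [0.208, 0.978, -0.005, -0.001]
ft_force: [-1.3, -4.1, 0.1]
grip_width: 0.0225
```

>>> jog_arm:
  deltas:
    - [[-0.1,6,0,0,0,2.0,5],[-0.1,6,0,0,0,2.0,5],[-0.1,6,0,0,0,2.0,5],[-0.1,6,0,0,0,2.0,5]]

```text
clock: 6.9
eef_pos: [0.5163, 0.0011, 0.1109]
tool_rot: [0.28, 0.96, -0.006, -0.0]
ft_force: [-0.7, -3.5, 0.4]
grip_width: 0.0228
```

```bash
cat > fit.py <<'E'
from h import *
from scipy.spatial.transform import Rotation as R
P=np.array([[.4915,-.0729],[.4924,-.0627],[.4956,-.0461]]+eval(__import__("sys").argv[1]))
from scipy.optimize import least_squares
r=least_squares(lambda c:np.hypot(*(P-c).T)-.15,[.6445,-.084]);c=r.x;print("pivot",c,"res",r.fun)
a=lambda p:np.arctan2(p[1]-c[1],p[0]-c[0])
print("angles",[round(a(p)%(2*np.pi),3) for p in P])
o=get_obs();M=R.from_quat(o["tool_rot"]).as_matrix();print(o["eef_pos"],"yang",np.arctan2(M[1,1],M[0,1]),"tangent",a(o["eef_pos"])%(2*np.pi)-np.pi/2,"zax",M[:,2])
E
python3 s.py
```

```text
6.9 [0.5163 0.0011 0.1109] [ 0.009   0.3603 -0.1568  1.0581 -0.0118  0.5758] F [-0.7337 -3.5357  0.4361] w 0.022757200253577047
[[-0.8437  0.5369 -0.0043]
 [ 0.5369  0.8436 -0.0119]
 [-0.0027 -0.0123 -0.9999]]
```

```bash
python3 fit.py "[[.505,-.0192],[.5163,.0011]]"
```

```text
pivot [ 0.64120748 -0.08198763] res [-1.69521864e-05  5.22533734e-05 -3.51372493e-05 -1.74552774e-05
  1.81065441e-05]
angles [np.float64(3.081), np.float64(3.013), np.float64(2.9), np.float64(2.71), np.float64(2.555)]
[0.51631212 0.00106515 0.11087827] yang 1.0040291245836137 tangent 0.9839631101446606 zax [-0.00434795 -0.01186987 -0.9999201 ]
```

>>> jog_arm:
  deltas:
    - [[0,5,0,0,0,1.6,5]]

```text
clock: 7.0
eef_pos: [0.5189, 0.0049, 0.1109]
tool_rot: [0.294, 0.956, -0.007, -0.0]
ft_force: [-0.5, -3.6, 0.3]
grip_width: 0.0227
```

>>> jog_arm:
  deltas:
    - [[0,5,0,0,0,1.6,5]]

```text
clock: 7.1
eef_pos: [0.522, 0.009, 0.1109]
tool_rot: [0.308, 0.951, -0.007, -0.0]
ft_force: [0.3, -0.9, -0.8]
grip_width: 0.0225
```

>>> jog_arm:
  deltas:
    - [[0,4,0,0,0,1.3,5]]

```text
clock: 7.2
eef_pos: [0.5245, 0.0122, 0.1109]
tool_rot: [0.319, 0.948, -0.007, 0.0]
ft_force: [-0.5, -3.2, -0.6]
grip_width: 0.0225
```

>>> jog_arm:
  deltas:
    - [[0,4,0,0,0,1.3,5]]

```text
clock: 7.3
eef_pos: [0.527, 0.0152, 0.1109]
tool_rot: [0.331, 0.944, -0.007, 0.0]
ft_force: [-0.7, -3.5, 0.6]
grip_width: 0.0224
```

>>> jog_arm:
  deltas:
    - [[0,4,0,0,0,1.1,5]]

```text
clock: 7.4
eef_pos: [0.5295, 0.0182, 0.1109]
tool_rot: [0.341, 0.94, -0.007, 0.0]
ft_force: [-0.5, -1.8, 1.4]
grip_width: 0.023
```

>>> jog_arm:
  deltas:
    - [[0,4,0,0,0,1.0,5]]

```text
clock: 7.5
eef_pos: [0.5303, 0.0191, 0.1107]
tool_rot: [0.35, 0.937, -0.01, -0.001]
ft_force: [-8.7, -13.6, 8.3]
grip_width: 0.0226
```

>>> jog_arm:
  deltas:
    - [[0,4,0,0,0,0.5,5]]

```text
clock: 7.6
eef_pos: [0.5303, 0.0191, 0.1107]
tool_rot: [0.356, 0.934, -0.015, -0.002]
ft_force: [-10.0, -13.3, 9.1]
grip_width: 0.0225
```

>>> jog_arm:
  deltas:
    - [[0,4,0,0,0,0,5]]

```text
clock: 7.7
eef_pos: [0.5302, 0.019, 0.1108]
tool_rot: [0.357, 0.934, -0.018, -0.003]
ft_force: [-8.8, -11.7, 6.9]
grip_width: 0.0224
```

```bash
python3 - <<'E'
from h import *
from scipy.spatial.transform import Rotation as R
o=get_obs();M=R.from_quat(o["tool_rot"]).as_matrix();t=M.T@[0,0,-1];print(np.degrees(np.cross([0,0,1],t)),M)
E
```

```text
[-2.1076787   0.41840512  0.        ] [[-0.74494521  0.66685205 -0.01910422]
 [ 0.66708568  0.74428162 -0.03227322]
 [-0.00730255 -0.03678593 -0.99929649]]
```

>>> jog_arm:
  deltas:
    - [[0,-3,0,-0.7,0.2,-0.8,5]]

```text
clock: 7.8
eef_pos: [0.5288, 0.0174, 0.111]
tool_rot: [0.351, 0.936, -0.011, -0.003]
ft_force: [2.2, 1.6, -3.3]
grip_width: 0.0225
```

>>> jog_arm:
  deltas:
    - [[0,-3,0,-0.7,0.2,-1.1,5]]

```text
clock: 7.9
eef_pos: [0.5274, 0.0158, 0.111]
tool_rot: [0.341, 0.94, -0.003, -0.002]
ft_force: [0.8, 1.3, -2.9]
grip_width: 0.0228
```

>>> jog_arm:
  deltas:
    - [[0,-3,0,-0.5,0,-1.1,5]]

```text
clock: 8.0
eef_pos: [0.5257, 0.0138, 0.1109]
tool_rot: [0.331, 0.944, 0.002, -0.0]
ft_force: [0.8, 1.1, -0.3]
grip_width: 0.0229
```

>>> jog_arm:
  deltas:
    - [[0,-3,0,0,0,-1.1,5]]

```text
clock: 8.1
eef_pos: [0.5237, 0.0113, 0.1109]
tool_rot: [0.321, 0.947, 0.002, -0.0]
ft_force: [1.4, -0.1, -0.8]
grip_width: 0.0225
```

>>> jog_arm:
  deltas:
    - [[0,-3,0,0,0,-1.1,5]]

```text
clock: 8.2
eef_pos: [0.5221, 0.0093, 0.111]
tool_rot: [0.311, 0.95, 0.002, 0.0]
ft_force: [3.1, 2.9, -3.2]
grip_width: 0.0228
```

>>> jog_arm:
  deltas:
    - [[0,-3,0,0,0,-1.1,5]]

```text
clock: 8.3
eef_pos: [0.5209, 0.0077, 0.111]
tool_rot: [0.301, 0.954, 0.003, 0.001]
ft_force: [2.8, 4.3, -3.0]
grip_width: 0.0227
```

>>> jog_arm:
  deltas:
    - [[0,-3,0,0,0,-1.1,5]]

```text
clock: 8.4
eef_pos: [0.5199, 0.0062, 0.111]
tool_rot: [0.29, 0.957, 0.005, 0.001]
ft_force: [4.3, 3.8, -3.9]
grip_width: 0.0227
```

>>> jog_arm:
  deltas:
    - [[0,-3,0,0,0,-1.1,5]]

```text
clock: 8.5
eef_pos: [0.5189, 0.0049, 0.111]
tool_rot: [0.28, 0.96, 0.006, 0.001]
ft_force: [4.0, 5.8, -3.2]
grip_width: 0.0228
```

```bash
cat > a.py <<'E'
from h import *
from scipy.spatial.transform import Rotation as R
c=np.array([.64121,-.08199]);o=get_obs();M=R.from_quat(o["tool_rot"]).as_matrix();p=o["eef_pos"][:2]-c
A=np.arctan2(p[1],p[0])%(2*np.pi);t=M.T@[0,0,-1]
print("theta",A-2.402,"r",np.hypot(*p),"yaw err deg",np.degrees(np.arctan2(M[1,1],M[0,1])-(A-np.pi/2)),"tiltfix",np.degrees(np.cross([0,0,1],t)),"Ftan",o["ft_force"][:2]@[-np.sin(A),np.cos(A)],"w",o["grip_width"],o["joint_pos"])
E
python3 a.py
```

```text
theta 0.12193736471683714 r 0.1499822836796791 yaw err deg 2.8811582003198684 tiltfix [ 0.71915104 -0.03519451  0.        ] Ftan -7.060934343529369 w 0.022765848399956604 [ 0.00300899  0.35721416 -0.16125845  1.04606315  0.01089651  0.57040884]
```

>>> jog_arm:
  deltas:
    - [[0,-3.5,0,0.3,0,-0.3,5]]

```text
clock: 8.6
eef_pos: [0.5178, 0.0033, 0.111]
tool_rot: [0.276, 0.961, 0.005, 0.001]
ft_force: [4.7, 5.7, -3.6]
grip_width: 0.0225
```

>>> jog_arm:
  deltas:
    - [[0,-3.5,0,0.3,0,-0.3,5]]

```text
clock: 8.7
eef_pos: [0.517, 0.002, 0.111]
tool_rot: [0.272, 0.962, 0.005, 0.001]
ft_force: [4.2, 6.9, -4.6]
grip_width: 0.0225
```

>>> jog_arm:
  deltas:
    - [[0,-3.5,0,0.2,0,-0.5,5]]

```text
clock: 8.8
eef_pos: [0.5162, 0.0009, 0.111]
tool_rot: [0.267, 0.964, 0.005, 0.001]
ft_force: [4.8, 6.9, -3.9]
grip_width: 0.0226
```

>>> jog_arm:
  deltas:
    - [[0,-3.5,0,0.2,0,-0.5,5]]

```text
clock: 8.9
eef_pos: [0.5156, -0.0001, 0.111]
tool_rot: [0.261, 0.965, 0.006, 0.001]
ft_force: [4.8, 6.7, -4.0]
grip_width: 0.0221
```

>>> jog_arm:
  deltas:
    - [[0,-3.5,0,0.1,0,-0.7,5]]

```text
clock: 9.0
eef_pos: [0.515, -0.0011, 0.111]
tool_rot: [0.253, 0.967, 0.007, 0.001]
ft_force: [4.6, 6.5, -3.0]
grip_width: 0.0228
```

>>> jog_arm:
  deltas:
    - [[0,-3.5,0,0.1,0,-0.7,5]]

```text
clock: 9.1
eef_pos: [0.5144, -0.002, 0.111]
tool_rot: [0.246, 0.969, 0.008, 0.002]
ft_force: [5.3, 8.3, -3.5]
grip_width: 0.0223
```

>>> jog_arm:
  deltas:
    - [[0,-3.5,0,0.1,0,-0.7,5]]

```text
clock: 9.2
eef_pos: [0.5139, -0.0029, 0.111]
tool_rot: [0.238, 0.971, 0.01, 0.002]
ft_force: [5.1, 7.3, -3.4]
grip_width: 0.0226
```

```bash
python3 a.py
```

```text
theta 0.18375304664598513 r 0.1499218221840038 yaw err deg 4.297623070787203 tiltfix [ 1.16257191 -0.02789416  0.        ] Ftan -8.85698419619344 w 0.02264794098059136 [-0.01645397  0.3462789  -0.17762164  1.03824207  0.01836104  0.46445247]
```

>>> jog_arm:
  deltas:
    - [[0,-4,0,0.5,0,0,5]]

```text
clock: 9.3
eef_pos: [0.5131, -0.0041, 0.111]
tool_rot: [0.236, 0.972, 0.008, 0.002]
ft_force: [4.6, 9.3, -4.1]
grip_width: 0.0225
```

>>> jog_arm:
  deltas:
    - [[0,-4,0,0.5,0,0,5]]

```text
clock: 9.4
eef_pos: [0.5124, -0.0051, 0.111]
tool_rot: [0.235, 0.972, 0.007, 0.001]
ft_force: [4.1, 7.6, -3.6]
grip_width: 0.0228
```

>>> jog_arm:
  deltas:
    - [[0,-4,0,0.4,0,-0.2,5]]

```text
clock: 9.5
eef_pos: [0.512, -0.0059, 0.111]
tool_rot: [0.232, 0.973, 0.006, 0.001]
ft_force: [5.8, 9.3, -4.5]
grip_width: 0.0226
```

>>> jog_arm:
  deltas:
    - [[0,-4,0,0.3,0,-0.2,5]]

```text
clock: 9.6
eef_pos: [0.5115, -0.0067, 0.111]
tool_rot: [0.228, 0.974, 0.007, 0.001]
ft_force: [5.0, 9.8, -3.7]
grip_width: 0.0226
```

>>> jog_arm:
  deltas:
    - [[0,-4,0,0.2,0,-0.4,5]]

```text
clock: 9.7
eef_pos: [0.5111, -0.0074, 0.111]
tool_rot: [0.223, 0.975, 0.008, 0.001]
ft_force: [4.7, 8.6, -4.8]
grip_width: 0.0224
```

>>> jog_arm:
  deltas:
    - [[0,-4,0,0.2,0,-0.4,5]]

```text
clock: 9.8
eef_pos: [0.5103, -0.0089, 0.1109]
tool_rot: [0.218, 0.976, 0.008, 0.001]
ft_force: [2.3, 4.0, -0.4]
grip_width: 0.022
```

```bash
python3 a.py
```

```text
theta 0.23035700895740652 r 0.14997231753141574 yaw err deg 4.034483597675785 tiltfix [ 0.95087064 -0.07864608  0.        ] Ftan -4.62219417679028 w 0.02198077903043521 [-0.02676553  0.34240652 -0.18357785  1.03942267  0.01575719  0.41208616]
```

Click 1 was felt at about 0.225 rad: the tangential force fell from 10 N to 4.6 N. Continuing.

>>> jog_arm:
  deltas:
    - [[0,-4,0,0.4,0,0,5]]

```text
clock: 9.9
eef_pos: [0.5089, -0.0114, 0.1109]
tool_rot: [0.216, 0.976, 0.006, 0.001]
ft_force: [3.2, 3.9, -1.4]
grip_width: 0.0227
```

>>> jog_arm:
  deltas:
    - [[0,-4,0,0.4,0,0,5]]

```text
clock: 10.0
eef_pos: [0.5076, -0.0139, 0.111]
tool_rot: [0.215, 0.977, 0.003, -0.0]
ft_force: [3.1, 4.7, -2.9]
grip_width: 0.0229
```

>>> jog_arm:
  deltas:
    - [[0,-4,0,0.3,0,-0.2,5]]

```text
clock: 10.1
eef_pos: [0.5065, -0.0161, 0.111]
tool_rot: [0.213, 0.977, 0.002, -0.0]
ft_force: [2.9, 5.6, -3.6]
grip_width: 0.0231
```

>>> jog_arm:
  deltas:
    - [[0,-4,0,0.3,0,-0.4,5]]

```text
clock: 10.2
eef_pos: [0.5056, -0.0181, 0.111]
tool_rot: [0.208, 0.978, 0.002, -0.001]
ft_force: [4.6, 6.7, -2.1]
grip_width: 0.0227
```

>>> jog_arm:
  deltas:
    - [[0,-4,0,0.2,0,-0.4,5]]

```text
clock: 10.3
eef_pos: [0.5047, -0.0199, 0.111]
tool_rot: [0.204, 0.979, 0.002, -0.001]
ft_force: [6.0, 7.0, -3.8]
grip_width: 0.0225
```

>>> jog_arm:
  deltas:
    - [[0,-4,0,0.2,0,-0.4,5]]

```text
clock: 10.4
eef_pos: [0.504, -0.0215, 0.111]
tool_rot: [0.199, 0.98, 0.003, -0.001]
ft_force: [4.6, 7.4, -2.9]
grip_width: 0.0229
```

>>> jog_arm:
  deltas:
    - [[0,-4,0,0.2,0,-0.4,5]]

```text
clock: 10.5
eef_pos: [0.5033, -0.0231, 0.111]
tool_rot: [0.194, 0.981, 0.004, -0.0]
ft_force: [5.1, 8.4, -3.8]
grip_width: 0.0229
```

>>> jog_arm:
  deltas:
    - [[0,-4,0,0.2,0,-0.4,5]]

```text
clock: 10.6
eef_pos: [0.5027, -0.0245, 0.111]
tool_rot: [0.189, 0.982, 0.005, -0.0]
ft_force: [3.8, 8.6, -3.2]
grip_width: 0.0227
```

>>> jog_arm:
  deltas:
    - [[0,-4,0,0.2,0,-0.4,5]]

```text
clock: 10.7
eef_pos: [0.5022, -0.0258, 0.111]
tool_rot: [0.184, 0.983, 0.006, -0.0]
ft_force: [4.9, 8.8, -4.1]
grip_width: 0.0222
```

>>> jog_arm:
  deltas:
    - [[0,-4,0,0.2,0,-0.4,5]]

```text
clock: 10.8
eef_pos: [0.5017, -0.027, 0.111]
tool_rot: [0.179, 0.984, 0.007, -0.0]
ft_force: [4.0, 10.2, -3.3]
grip_width: 0.0227
```

```bash
python3 a.py
```

```text
theta 0.36414784738070116 r 0.1499674614672798 yaw err deg 0.8549079761614402 tiltfix [ 0.77371181 -0.14553968  0.        ] Ftan -10.948641903142706 w 0.022700647483900122 [-0.06201239  0.33088976 -0.20036659  1.03799643  0.01365412  0.29850484]
```

>>> jog_arm:
  deltas:
    - [[0,-4,0,0.3,0,-0.4,5]]

```text
clock: 10.9
eef_pos: [0.5013, -0.0282, 0.111]
tool_rot: [0.174, 0.985, 0.007, 0.0]
ft_force: [4.5, 11.2, -3.3]
grip_width: 0.0227
```

>>> jog_arm:
  deltas:
    - [[0,-4,0,0.3,0,-0.4,5]]

```text
clock: 11.0
eef_pos: [0.5008, -0.0293, 0.111]
tool_rot: [0.169, 0.986, 0.007, 0.0]
ft_force: [4.2, 9.8, -2.8]
grip_width: 0.0228
```

>>> jog_arm:
  deltas:
    - [[0,-4,0,0.3,0,-0.4,5]]

```text
clock: 11.1
eef_pos: [0.4997, -0.0322, 0.1109]
tool_rot: [0.165, 0.986, 0.006, -0.0]
ft_force: [2.6, 3.9, -1.3]
grip_width: 0.0226
```

>>> jog_arm:
  deltas:
    - [[0,-4,0,0.3,0,-0.5,5]]

```text
clock: 11.2
eef_pos: [0.4988, -0.0351, 0.111]
tool_rot: [0.159, 0.987, 0.004, -0.0]
ft_force: [2.9, 4.7, -2.5]
grip_width: 0.0228
```

>>> jog_arm:
  deltas:
    - [[0,-4,0,0.3,0,-0.6,5]]

```text
clock: 11.3
eef_pos: [0.4979, -0.0377, 0.1109]
tool_rot: [0.153, 0.988, 0.003, -0.001]
ft_force: [3.1, 6.4, -1.8]
grip_width: 0.0223
```

>>> jog_arm:
  deltas:
    - [[0,-4,0,0.3,0,-0.6,5]]

```text
clock: 11.4
eef_pos: [0.4972, -0.0401, 0.111]
tool_rot: [0.147, 0.989, 0.002, -0.001]
ft_force: [2.9, 6.8, -3.1]
grip_width: 0.0231
```

>>> jog_arm:
  deltas:
    - [[0,-4,0,0.3,0,-0.6,5]]

```text
clock: 11.5
eef_pos: [0.4966, -0.0422, 0.111]
tool_rot: [0.14, 0.99, 0.001, -0.001]
ft_force: [4.1, 7.1, -1.9]
grip_width: 0.0224
```

>>> jog_arm:
  deltas:
    - [[0,-4,0,0.3,0,-0.6,5]]

```text
clock: 11.6
eef_pos: [0.4961, -0.0442, 0.1109]
tool_rot: [0.134, 0.991, 0.001, -0.001]
ft_force: [4.5, 8.7, -2.6]
grip_width: 0.0225
```

>>> jog_arm:
  deltas:
    - [[0,-4,0,0.3,0,-0.6,5]]

```text
clock: 11.7
eef_pos: [0.4957, -0.0458, 0.111]
tool_rot: [0.128, 0.992, 0.001, -0.001]
ft_force: [4.1, 8.6, -2.6]
grip_width: 0.0225
```

>>> jog_arm:
  deltas:
    - [[0,-4,0,0.3,0,-0.6,5]]

```text
clock: 11.8
eef_pos: [0.4953, -0.0474, 0.111]
tool_rot: [0.121, 0.993, 0.002, -0.001]
ft_force: [3.4, 9.2, -3.2]
grip_width: 0.0226
```

>>> jog_arm:
  deltas:
    - [[0,-4,0,0.3,0,-0.6,5]]

```text
clock: 11.9
eef_pos: [0.4949, -0.0489, 0.1109]
tool_rot: [0.114, 0.993, 0.002, -0.001]
ft_force: [4.0, 9.8, -2.3]
grip_width: 0.0229
```

```bash
python3 a.py
```

```text
theta 0.516839804376731 r 0.1500082358303013 yaw err deg -0.3770077101358648 tiltfix [ 0.20691141 -0.10992842  0.        ] Ftan -10.405938590607636 w 0.02290640940575413 [-0.10072416  0.32394196 -0.21060825  1.03768574  0.00382754  0.1286025 ]
```

Click 2 was felt at about 0.385 rad.

>>> jog_arm:
  deltas:
    - [[0,-4,0,0.3,0,-0.4,5]]

```text
clock: 12.0
eef_pos: [0.4946, -0.0502, 0.111]
tool_rot: [0.11, 0.994, 0.002, -0.001]
ft_force: [3.6, 9.7, -2.6]
grip_width: 0.0226
```

>>> jog_arm:
  deltas:
    - [[0,-4,0,0.3,0,-0.4,5]]

```text
clock: 12.1
eef_pos: [0.4944, -0.0514, 0.111]
tool_rot: [0.105, 0.995, 0.003, -0.001]
ft_force: [3.9, 10.0, -2.6]
grip_width: 0.0224
```

>>> jog_arm:
  deltas:
    - [[0,-4,0,0.3,0,-0.4,5]]

```text
clock: 12.2
eef_pos: [0.4939, -0.0538, 0.1109]
tool_rot: [0.1, 0.995, 0.002, -0.001]
ft_force: [1.3, 3.1, -0.8]
grip_width: 0.0229
```

>>> jog_arm:
  deltas:
    - [[0,-4,0,0.3,0,-0.5,5]]

```text
clock: 12.3
eef_pos: [0.4934, -0.0567, 0.111]
tool_rot: [0.095, 0.996, 0.0, -0.001]
ft_force: [2.3, 4.6, -2.5]
grip_width: 0.0228
```

>>> jog_arm:
  deltas:
    - [[0,-4,0,0.3,0,-0.6,5]]

```text
clock: 12.4
eef_pos: [0.4929, -0.0594, 0.1109]
tool_rot: [0.088, 0.996, -0.001, -0.001]
ft_force: [3.7, 5.6, -2.5]
grip_width: 0.0224
```

>>> jog_arm:
  deltas:
    - [[0,-4,0,0.3,0,-0.6,5]]

```text
clock: 12.5
eef_pos: [0.4925, -0.0619, 0.1109]
tool_rot: [0.082, 0.997, -0.001, -0.001]
ft_force: [2.8, 6.3, -2.7]
grip_width: 0.0224
```

>>> jog_arm:
  deltas:
    - [[0,-4,0,0.3,0,-0.6,5]]

```text
clock: 12.6
eef_pos: [0.4922, -0.0641, 0.111]
tool_rot: [0.076, 0.997, -0.002, -0.001]
ft_force: [3.2, 8.2, -2.5]
grip_width: 0.0225
```

>>> jog_arm:
  deltas:
    - [[0,-4,0,0.3,0,-0.6,5]]

```text
clock: 12.7
eef_pos: [0.492, -0.066, 0.1109]
tool_rot: [0.069, 0.998, -0.002, -0.001]
ft_force: [3.4, 8.4, -1.7]
grip_width: 0.0227
```

>>> jog_arm:
  deltas:
    - [[0,-4,0,0.3,0,-0.6,5]]

```text
clock: 12.8
eef_pos: [0.4918, -0.0677, 0.1109]
tool_rot: [0.063, 0.998, -0.002, -0.0]
ft_force: [2.6, 8.5, -2.0]
grip_width: 0.0229
```

>>> jog_arm:
  deltas:
    - [[0,-4,0,0.3,0,-0.6,5]]

```text
clock: 12.9
eef_pos: [0.4917, -0.0693, 0.1109]
tool_rot: [0.056, 0.998, -0.001, -0.0]
ft_force: [3.3, 8.7, -0.5]
grip_width: 0.0226
```

```bash
python3 a.py
```

```text
theta 0.6547340443069221 r 0.15005871125299777 yaw err deg -1.5841665036330101 tiltfix [-0.13572169 -0.02906939  0.        ] Ftan -8.94364550948797 w 0.022569364887850604 [-0.13850756  0.32184929 -0.21368187  1.03571077 -0.00238118 -0.0259989 ]
```

Click 3 was felt at about 0.54 rad. Next is click 4.

>>> jog_arm:
  deltas:
    - [[0,-4,0,0.2,0,-0.6,5]]

```text
clock: 13.0
eef_pos: [0.4916, -0.0707, 0.1109]
tool_rot: [0.05, 0.999, 0.0, -0.0]
ft_force: [2.5, 9.8, -1.2]
grip_width: 0.0227
```

>>> jog_arm:
  deltas:
    - [[0,-4,0,0.2,0,-0.6,5]]

```text
clock: 13.1
eef_pos: [0.4915, -0.0722, 0.1109]
tool_rot: [0.043, 0.999, 0.001, 0.0]
ft_force: [2.8, 9.5, -0.8]
grip_width: 0.0223
```

>>> jog_arm:
  deltas:
    - [[0,-4,0,0.2,0,-0.6,5]]

```text
clock: 13.2
eef_pos: [0.4914, -0.0735, 0.1109]
tool_rot: [0.036, 0.999, 0.003, 0.0]
ft_force: [2.3, 10.2, -1.5]
grip_width: 0.0229
```

>>> jog_arm:
  deltas:
    - [[0,-4,0,0.2,0,-0.6,5]]

```text
clock: 13.3
eef_pos: [0.4913, -0.0747, 0.1109]
tool_rot: [0.029, 1.0, 0.004, 0.0]
ft_force: [3.4, 10.7, -0.5]
grip_width: 0.0226
```

>>> jog_arm:
  deltas:
    - [[0,-4,0,0.2,0,-0.8,5]]

```text
clock: 13.4
eef_pos: [0.4912, -0.0761, 0.1109]
tool_rot: [0.021, 1.0, 0.005, 0.001]
ft_force: [2.9, 9.8, -0.6]
grip_width: 0.0227
```

>>> jog_arm:
  deltas:
    - [[0,-4,0,0.2,0,-0.8,5]]

```text
clock: 13.5
eef_pos: [0.4912, -0.0792, 0.1109]
tool_rot: [0.012, 1.0, 0.004, 0.001]
ft_force: [2.0, 4.7, -1.2]
grip_width: 0.0227
```

>>> jog_arm:
  deltas:
    - [[0,-4,0,0.2,0,-0.8,5]]

```text
clock: 13.6
eef_pos: [0.4911, -0.0821, 0.1109]
tool_rot: [0.004, 1.0, 0.004, 0.001]
ft_force: [2.4, 6.0, -1.4]
grip_width: 0.0225
```

```bash
python3 a.py
```

```text
theta 0.7404406390414744 r 0.1500930073976393 yaw err deg -0.5462239717007189 tiltfix [ 0.43533808  0.09340037 -0.        ] Ftan -5.999079317659939 w 0.022484226458233048 [-0.17040325  0.3237394  -0.21095037  1.03572102  0.0077615  -0.16171014]
```

Click 4 was felt at about 0.70 rad. The fifth should come at about 0.855 rad.

>>> jog_arm:
  deltas:
    - [[0,-4,0,0.2,0,-0.6,5]]

```text
clock: 13.7
eef_pos: [0.4912, -0.0848, 0.1109]
tool_rot: [-0.002, 1.0, 0.004, 0.001]
ft_force: [2.4, 6.6, -1.2]
grip_width: 0.0227
```

>>> jog_arm:
  deltas:
    - [[0,-4,0,0.2,0,-0.6,5]]

```text
clock: 13.8
eef_pos: [0.4912, -0.0872, 0.1109]
tool_rot: [-0.008, 1.0, 0.004, 0.001]
ft_force: [3.1, 7.5, -1.0]
grip_width: 0.0225
```

>>> jog_arm:
  deltas:
    - [[0,-4,0,0.2,0,-0.6,5]]

```text
clock: 13.9
eef_pos: [0.4912, -0.0893, 0.1109]
tool_rot: [-0.015, 1.0, 0.004, 0.001]
ft_force: [3.1, 8.6, -2.0]
grip_width: 0.023
```

>>> jog_arm:
  deltas:
    - [[0,-4,0,0.2,0,-0.6,5]]

```text
clock: 14.0
eef_pos: [0.4914, -0.0912, 0.1109]
tool_rot: [-0.021, 1.0, 0.005, 0.002]
ft_force: [2.9, 9.8, -0.3]
grip_width: 0.0226
```

>>> jog_arm:
  deltas:
    - [[0,-4,0,0.2,0,-0.6,5]]

```text
clock: 14.1
eef_pos: [0.4915, -0.093, 0.1109]
tool_rot: [-0.028, 1.0, 0.006, 0.002]
ft_force: [1.3, 9.2, 0.9]
grip_width: 0.0223
```

>>> jog_arm:
  deltas:
    - [[0,-4,0,0.2,0,-0.6,5]]

```text
clock: 14.2
eef_pos: [0.4916, -0.0947, 0.1109]
tool_rot: [-0.035, 0.999, 0.007, 0.002]
ft_force: [2.6, 9.5, -0.3]
grip_width: 0.0225
```

>>> jog_arm:
  deltas:
    - [[0,-4,0,0.2,0,-0.6,5]]

```text
clock: 14.3
eef_pos: [0.4918, -0.0962, 0.1109]
tool_rot: [-0.041, 0.999, 0.007, 0.002]
ft_force: [1.5, 11.9, 0.4]
grip_width: 0.0225
```

```bash
python3 a.py
```

```text
theta 0.8341903903072359 r 0.15012937397523712 yaw err deg -0.660934454654911 tiltfix [ 0.84499712  0.27947085 -0.        ] Ftan -11.71690932630049 w 0.022505318316299 [-0.20253361  0.32929772 -0.20298664  1.03798617  0.01552539 -0.28555581]
```

>>> jog_arm:
  deltas:
    - [[0,-4,0,0.2,0,-0.4,5]]

```text
clock: 14.4
eef_pos: [0.4919, -0.0975, 0.1109]
tool_rot: [-0.047, 0.999, 0.009, 0.002]
ft_force: [2.1, 11.2, 0.5]
grip_width: 0.0226
```

>>> jog_arm:
  deltas:
    - [[0,-4,0,0.2,0,-0.4,5]]

```text
clock: 14.5
eef_pos: [0.492, -0.0988, 0.1109]
tool_rot: [-0.052, 0.999, 0.01, 0.002]
ft_force: [2.6, 10.9, -0.3]
grip_width: 0.0227
```

```bash
python3 a.py
```

```text
theta 0.8518156792426943 r 0.1501391275781219 yaw err deg -0.5171718529670604 tiltfix [ 1.09433596  0.33627704 -0.        ] Ftan -10.559792445729773 w 0.022671564017194452 [-0.21026149  0.33129258 -0.20014907  1.03965988  0.01998019 -0.31340515]
```

>>> jog_arm:
  deltas:
    - [[0,-3.5,0,0.3,0,-0.4,5]]

```text
clock: 14.6
eef_pos: [0.4921, -0.0999, 0.1109]
tool_rot: [-0.056, 0.998, 0.01, 0.003]
ft_force: [1.7, 9.5, 0.9]
grip_width: 0.0229
```

```bash
python3 a.py
```

```text
theta 0.8588425876304169 r 0.15012976832346728 yaw err deg -0.35317367943317546 tiltfix [ 1.07916112  0.36221504 -0.        ] Ftan -9.243358936879902 w 0.02294526626188739 [-0.21217854  0.33167945 -0.19953694  1.03960727  0.01986884 -0.32520515]
```

>>> jog_arm:
  deltas:
    - [[0,-3.5,0,0.3,0,-0.4,5]]

```text
clock: 14.7
eef_pos: [0.4925, -0.1025, 0.1109]
tool_rot: [-0.061, 0.998, 0.007, 0.003]
ft_force: [2.9, 4.3, -0.9]
grip_width: 0.0227
```

```bash
python3 a.py
```

```text
theta 0.8767441530792031 r 0.15014273512626825 yaw err deg -0.8550181602986254 tiltfix [ 0.8340523   0.37386114 -0.        ] Ftan -3.885240854164661 w 0.022741544319204315 [-0.21482721  0.33221878 -0.1986482   1.0385846   0.0158964  -0.33699764]
```

Click 5 felt: tangential force fell from 9–10 N to 4 N. I'll settle and check.

>>> jog_arm:
  deltas:
    - [[0,-1.5,0,0,0,0,5],[0,0,0,0,0,0,5],[0,0,0,0,0,0,5]]

```text
clock: 15.0
eef_pos: [0.4926, -0.1033, 0.1109]
tool_rot: [-0.063, 0.998, 0.008, 0.003]
ft_force: [3.3, 3.8, -1.5]
grip_width: 0.0225
```

```bash
python3 a.py; python3 - <<'E'
from h import *
for i in range(8): b=camera("top")
a=camera("scene")
cv2.imwrite("pics/c4.png",np.hstack([cv2.resize(a[160:310,230:410,::-1],(400,333)),cv2.resize(b[200:320,250:400,::-1],(400,333))]))
E
python3 a.py
```

```text
theta 0.8822075406984284 r 0.15015306267701473 yaw err deg -0.9937695057123869 tiltfix [ 0.86755673  0.37578529 -0.        ] Ftan -3.254819046701904 w 0.022533596784938607 [-0.21670569  0.33286926 -0.19767507  1.03914989  0.01646506 -0.34191729]
theta 0.8821648771018076 r 0.15012850138931172 yaw err deg -1.0211786727466405 tiltfix [ 0.88226294  0.37967717 -0.        ] Ftan -3.256913907297209 w 0.022267777602333956 [-0.21683591  0.33291057 -0.19759659  1.03920257  0.01672927 -0.34152508]
```

View pics/c4.png

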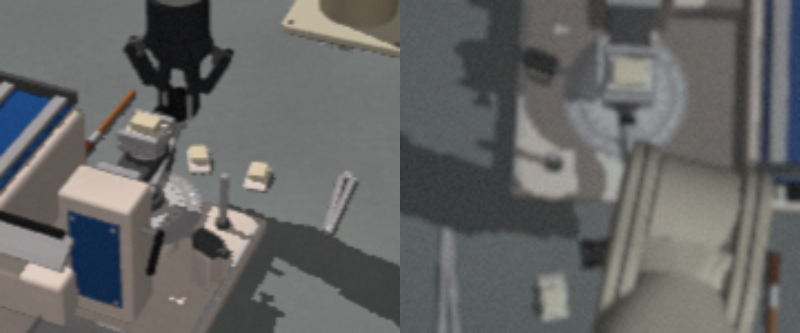

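The gripper still holds the knob at (180,100) in the crop. The cassettes, forceps and brush are where they were, and the angle is steady at 0.882 rad.

```bash
python3 -c "
from workcell import *
print(job_done())"; python3 a.py
```

```text
the job is handed in; nothing more can be done
None
the job is handed in; nothing more can be done
```

I swung the lever back to its rest stop, fed the specimen five clicks in one forward stroke, and handed the job in still holding the knob past the fifth click.

- **Rest stop:** I gripped the knob and swung it back along its arc. It stopped moving and the resistance rose to about 16 N.
- **Clicks:** They came at about 0.225, 0.385, 0.54, 0.70 and 0.865 rad. At each one the force fell from about 9–11 N to 3–6 N, within about 0.015 rad of the angles you gave.
- **Final hold:** The lever rests at 0.882 rad. That is about 0.02 rad past the fifth click and 0.14 rad short of the sixth. The angle held steady over 0.45 s of camera calls with about 3 N at the knob.
- **Surroundings:** In the last close-up pictures, the cassettes, forceps and brush were where they started. The knife carriage and the rest of the bench were outside those crops, but the arm stayed well clear of them.
- **First grasp:** My first close came too high and about 10 mm off, because the arm drifted. I reopened and regripped before moving the lever.
- **Time and checks:** About 15.5 s of the 61 s were used, and none of the checks I made failed or disagreed. The wheel angle was not read directly; the five clicks rest on the force drops and lever angle. My last check, after handing in, could not run because the interface had closed.

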